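Sort the clean cutlery into the drawer insert

ROBOT

A 7-joint arm with a two-finger parallel gripper is mounted at the origin on a cart in front of the work surface, level with it; the furniture and walls round the work are solid. World frame = base frame: x ahead of the robot, y to its left, z up, the work surface at z = 0. Lengths are in m, angles in rad, forces in N, time in s.
With the tool pointing down it reaches from about 0.4 to 0.875 m from the base axis. Payload 19.3 kg.
Tool frame: the origin (TCP) lies at the very end of the fingers, on their centre line; the grasp point (between the pads) lies 19 mm behind it; z points along the fingers, y is the line along which they close (so a half turn about z gives the same grasp; the last joint's range is limited). The gripper opens to 85 mm and grips with 20 to 120 N. Pads are 22 mm wide; open, the fingers measure 114 mm over their backs; the gripper's body (76 mm by 85 mm) begins 54 mm behind the grasp point. The pads swing forward as they close: fully open they stand 13 mm farther back than shut.
Start: joints at [1.156, 0.521, -0.036, 1.599, 0.021, 1.021, -0.113], TCP at [0.211, -0.588, 0.231] pointing down, gripper open.
Joint ranges: [-2.91, 2.91], [-0.3, 2.13], [-1.5, 1.42], [0.17, 2.43], [-1.26, 4.41], [0.16, 1.93], [-2.52, 2.52]. Speed limits (rad/s): [1.89, 1.89, 2.39, 2.39, 3.01, 3.01, 3.01].

INTERFACE

Orientations are given as [roll, pitch, yaw] about the fixed x, y, z axes, in that order (R = Rz(yaw) Ry(pitch) Rx(roll)).
In Python, from workcell import bot gives the robot as it stands.
- The arm moves only by the shell command python3 -m crank 'ROWS' [FORCE]. ROWS is a JSON object of lists of equal length, an entry for each row: "travel": the shift along the world's x, y, z in cm, a list of three; "turn": the turn, a rotation vector about the world's x, y, z in degrees, a list of three; "gripper": the closure, from 0 (fully open) to 1 (shut). A call has exactly 5 rows; each row is the pose to reach, as a shift and turn from the pose commanded when the call began; what a row does not reach only later rows make up. A row lasts 1/10 s, in which the tool goes at most 50 mm and 8.59 degrees, less where a joint would pass 70% of its speed; a pose out of reach is approached as far as the arm can. A call with a gripper value outside its range is refused whole. The fingers move at their own pace and stop on an object; FORCE is the grip in N (left out, the last holds). Time passes only in rows, so rows that repeat a pose let the fingers close, or fill a call up. It gives the time, the measured TCP pose, the force, the opening and the grip force at its end, in the units of the state.
- bot.observe(): the state, without advancing time (a new reading comes with each control period).
- bot.grab_frame(name): name is "scene" or "top" or "wrist"; returns a dict with "pixels" (384x512x3 uint8, red, green, blue), "fx", "fy", "cx", "cy" (pixels), "dist" ([k1, k2, p1, p2, k3] as OpenCV has them; the pictures are not rectified), "extrinsics" (4x4, takes a point from world to camera coordinates). Camera axes: x right, y down, z forward; pixel columns grow to the right and rows downward; lengths in m; the calibration is good to about 2 mm. A picture is of the moment at which its call begins. There is no depth.
- bot.job_done(): hands the job in; it is judged then, once.
The state is a dict: "clock": time; "qpos": joint angles; "qd": joint speeds; "joint_efforts": joint torques, N m; "position": TCP position; "tool_rot": TCP orientation; "force": force on the tool from outside, world axes, zero at the start; "moment": the same for the moment, N m; "grip_width": finger opening in m; "finger_force": force on a finger pad.
Only numpy, scipy, OpenCV 4.12 (cv2) and the standard library are available. Lean on these libraries where they do the work, as an engineer would, in place of code of your own. Each camera call takes 0.05 s, during which the arm holds its last target. There are 200 camera calls.

TASK

Sort the loose clean things into the drawer insert: the two forks, the spoon, the knife and the wooden peg each go into the bin that already holds one of their kind. The cutlery must lie down inside its bin along its length, below the rim, with its head (tines, bowl or blade) towards the same end as the piece already there; the peg may lie any way in its bin.

Things in the scene. Friction and masses are not known exactly. Their poses are not given: they have to be found in the camera images.
- fork_1: stainless table fork, 206 mm long (x), 28 mm wide at the tines, 13 mm high, about 40 g; origin at mid-length on the underside; x runs along it towards the tines, z up. The shank, best to grip, is 11 mm wide from x = -55 to 35 mm; the handle widens to 21 mm at its end. Lies on the worktop, in front of or beside the insert.
- fork_2: another such fork: stainless table fork, 206 mm long (x), 28 mm wide at the tines, 13 mm high, about 40 g; origin at mid-length on the underside; x runs along it towards the tines, z up. The shank, best to grip, is 11 mm wide from x = -55 to 35 mm; the handle widens to 21 mm at its end. Lies on the worktop, in front of or beside the insert.
- spoon: stainless table spoon, 201 mm long (x), bowl 43 mm wide, 14 mm high, about 45 g; origin at mid-length on the underside; x runs along it towards the bowl, z up. The shank is 11 mm wide from x = -55 to 35 mm; the handle widens to 21 mm. Lies on the worktop like the forks.
- knife: stainless table knife lying flat, 210 mm long (x), 9 mm high, about 60 g; origin on the underside at mid-length; x runs towards the blade tip, z up. The handle, 16 mm wide, reaches from x = -105 to -11 mm, the blade (19.5 mm wide, 3 mm thick) from there to the tip. Lies on the worktop like the forks.
- peg: wooden clothes-peg of the kind used to close bags, 72 mm long (its y axis), 15 mm wide (x), 12 mm high, about 12 g; origin at the centre of its underside. Lies on the worktop like the cutlery.
- fork_bin: black plastic bin, 240 x 96 x 40 mm, 3 mm walls and floor, open on top, fixed in the bamboo insert with its base 5 mm over the worktop; four stand side by side in any order. Origin under the middle of its far end wall (head end); it runs from there to x = -240 mm, y = -48 to 48 mm. A fork, fixed, lies along its y = -48 wall, tines to the head end, at y = -44 to -16 mm, 13 mm high.
- spoon_bin: black plastic bin, 240 x 96 x 40 mm, 3 mm walls and floor, open on top, fixed in the bamboo insert with its base 5 mm over the worktop; four stand side by side in any order. Origin under the middle of its far end wall (head end); it runs from there to x = -240 mm, y = -48 to 48 mm. A spoon, fixed, lies along its y = -48 wall, bowl to the head end, at y = -45 to -1 mm at the bowl, 14 mm high.
- knife_bin: black plastic bin, 240 x 96 x 40 mm, 3 mm walls and floor, open on top, fixed in the bamboo insert with its base 5 mm over the worktop; four stand side by side in any order. Origin under the middle of its far end wall (head end); it runs from there to x = -240 mm, y = -48 to 48 mm. A knife, fixed, lies along its y = -48 wall, blade to the head end, at y = -42 to -22 mm, 9 mm high.
- peg_bin: black plastic bin, 240 x 96 x 40 mm, 3 mm walls and floor, open on top, fixed in the bamboo insert with its base 5 mm over the worktop; four stand side by side in any order. Origin under the middle of its far end wall (head end); it runs from there to x = -240 mm, y = -48 to 48 mm. A wooden peg, fixed, lies along its y = -48 wall near the middle, at y = -43 to -17 mm, 12 mm high.

How it is judged:
By the outcome, as a careful person would: the job done as asked, in the order asked, and still so for the second after the job is handed in, with the robot touching nothing.
It also fails if it takes over 144 s, if anything falls off the work surface, if the arm or the gripper's body presses on something with over 40 N, if the wrist force passes 120 N, or if a joint passes its speed limit or range.

## Working session

There is one attempt and no reset: what is moved stays moved. The work goes in short steps, Python scripts to look and compute and a shell command to move; the robot and the scene stay as the last step left them, time stands still between calls to the robot, and variables do not carry over. Pictures are saved under pics/ and viewed, at most 14 in all, crops included, and the job is handed in when it is done.

```bash
ls; mkdir -p pics; python3 - <<'E'
from workcell import bot
import cv2
print(bot.observe())
for n in("top","scene"):
    f=bot.grab_frame(n); cv2.imwrite(f"pics/{n}0.png",cv2.resize(f["pixels"][:,:,::-1],(800,600),interpolation=cv2.INTER_CUBIC))
    print(n,f["fx"],f["fy"],f["cx"],f["cy"],f["dist"],f["extrinsics"])
E
```

```text
pics
{'clock': 0.0, 'qpos': array([ 1.15578429,  0.52202772, -0.03633012,  1.59999419,  0.02119887,
        1.02107844, -0.11283237]), 'qd': array([ 0.00106806,  0.00133374, -0.00049225, -0.000806  , -0.00138399,
        0.00095532, -0.00057931]), 'joint_efforts': array([-9.26288594e-04, -9.27100253e+01,  1.97989918e+00, -3.69930553e+01,
        1.80180359e-02,  8.09068879e-03,  2.22824161e-05]), 'position': array([ 0.21111958, -0.58791515,  0.2307221 ]), 'tool_rot': array([-3.14047253e+00,  7.68678208e-05,  3.44771245e-01]), 'force': array([ 0.53218841, -0.34328386,  0.67202371]), 'moment': array([0.01176875, 0.04569026, 0.00469546]), 'finger_force': 0.0, 'grip_width': 0.08534882567938289}
top 412.82782340119473 412.82782340119473 243.09331319543455 191.8848706643329 [-0.12898621  0.          0.          0.          0.        ] [[ 0.01056284 -0.9999161   0.00749853 -0.02589159]
 [-0.98304411 -0.0117569  -0.18299193  0.60015757]
 [ 0.18306474 -0.00543847 -0.98308582  1.19197305]
 [ 0.          0.          0.          1.        ]]
scene 352.11023948760095 352.11023948760095 254.63601193388834 190.63295102050506 [-0.10040109  0.          0.          0.          0.        ] [[-0.68103153 -0.73210077 -0.01498372  0.39400725]
 [-0.52919988  0.50622117 -0.68094612  0.35774516]
 [ 0.50610626 -0.4558164  -0.73218022  0.72221284]
 [ 0.          0.          0.          1.        ]]
```

View pics/top0.png

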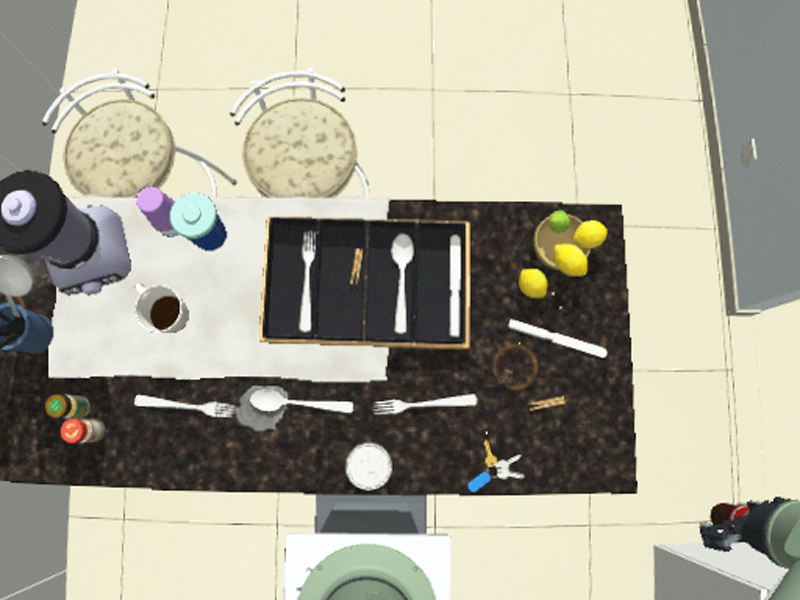

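View pics/scene0.png

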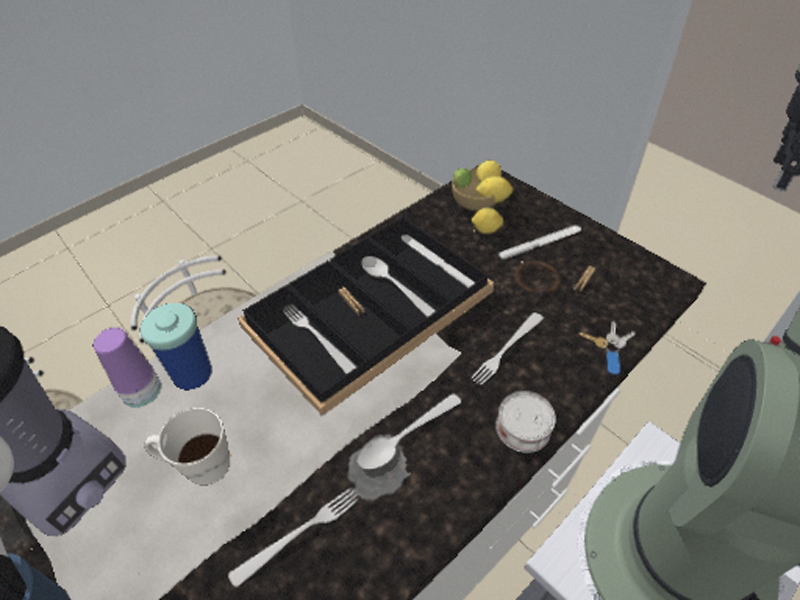

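The top view (800x600 scale) shows the bins, left to right, as fork, peg, spoon and knife, with heads at the far end. The loose forks are at about (185,406) and (425,404), the spoon at (300,402) with its bowl on a grey patch, the knife at (557,338) and the peg at (547,403). Next I'll make a metric overhead map.

```bash
cat > h.py <<'E'
import numpy as np, cv2
from workcell import bot
def ortho(name,z,x0,x1,y0,y1,s,f=None):
    """metric map of plane z, s px per m; returns image and frame"""
    f=f or bot.grab_frame(name); E=f["extrinsics"]
    K=np.array([[f["fx"],0,f["cx"]],[0,f["fy"],f["cy"]],[0,0,1.]])
    H,W=int((x1-x0)*s),int((y1-y0)*s)
    v,u=np.mgrid[:H,:W]; P=np.stack([x1-v/s,y1-u/s,np.full(u.shape,z)],-1).reshape(-1,3).astype(float)
    p,_=cv2.projectPoints(P,cv2.Rodrigues(E[:3,:3])[0],E[:3,3],K,np.array(f["dist"]))
    m=p.reshape(H,W,2).astype(np.float32)
    return cv2.remap(f["pixels"],m[...,0],m[...,1],cv2.INTER_CUBIC)[:,:,::-1].copy(),f
def grid(im,x1,y1,s,d=0.1):
    H,W=im.shape[:2]
    for k in range(-20,21):
        c=round(k*d,3); u=int((y1-c)*s); v=int((x1-c)*s)
        if 0<=u<W: cv2.line(im,(u,0),(u,8),(0,255,0),1); cv2.putText(im,f"{c}",(u,20),0,.4,(0,255,0),1)
        if 0<=v<H: cv2.line(im,(0,v),(8,v),(0,255,0),1); cv2.putText(im,f"{c}",(10,v),0,.4,(0,255,0),1)
    return im
E
python3 - <<'E'
from h import *
im,f=ortho("top",0.006,.3,.95,-.45,.55,800)
g=cv2.cvtColor(im,cv2.COLOR_BGR2HSV)
m=((g[...,2]>140)&(g[...,1]<60)).astype(np.uint8)
n,l,st,c=cv2.connectedComponentsWithStats(m)
for i in range(1,n):
    if 150<st[i,4]<6000:
        v,u=np.nonzero(l==i); P=np.c_[.95-v/800,.55-u/800].astype(np.float32)
        (cx,cy),wh,a=cv2.minAreaRect(P); B=cv2.boxPoints(((cx,cy),wh,a))
        e=(B[0]+B[1])/2-(B[2]+B[3])/2,(B[1]+B[2])/2-(B[3]+B[0])/2
        e=max(e,key=np.linalg.norm)
        print(np.round([cx,cy],3),np.round(wh,3),"ang",round(np.degrees(np.arctan2(e[1],e[0])),1))
cv2.imwrite("pics/o1.png",grid(im,.95,.55,800))
a,_=ortho("top",0.006,.4,.7,-.42,.38,1000,f)
cv2.imwrite("pics/o2.png",grid(a,.7,.38,1000,.05))
E
```

```text
[ 0.646 -0.062] [0.045 0.204] ang 0.0
[ 0.643 -0.17 ] [0.022 0.209] ang -1.1
[0.644 0.13 ] [0.026 0.199] ang -1.7
[ 0.54  -0.365] [0.181 0.021] ang -107.4
[0.41  0.139] [0.214 0.048] ang -90.0
[ 0.403 -0.111] [0.028 0.203] ang -85.8
[0.392 0.368] [0.203 0.029] ang -93.7
[0.371 0.217] [0.092 0.04 ] ang -95.4
[ 0.315 -0.001] [0.079 0.025] ang -90.0
```

View pics/o1.png

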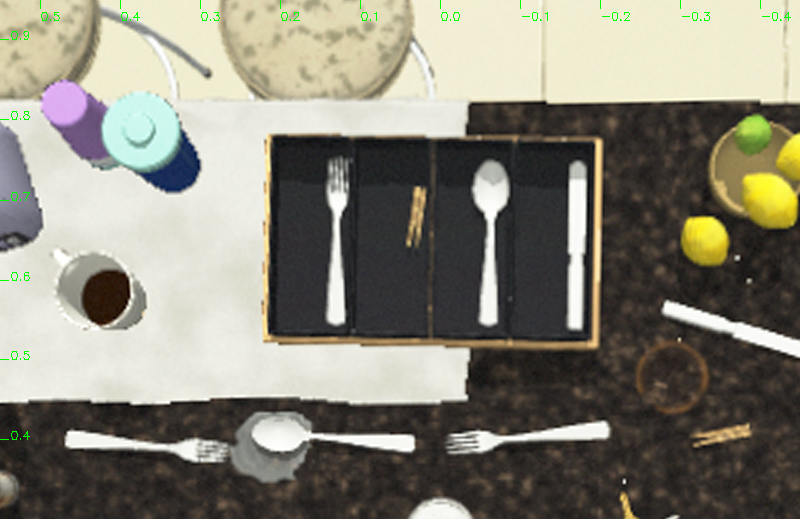

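View pics/o2.png

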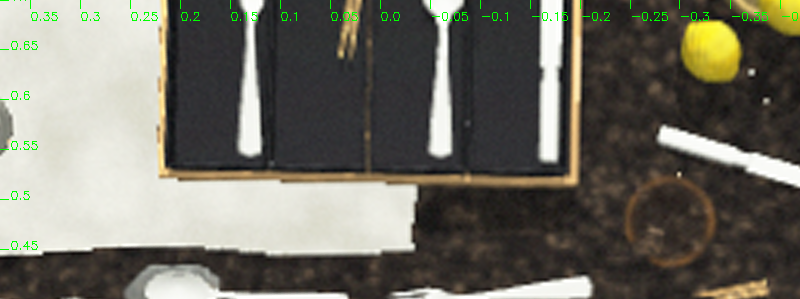

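The map shows bin centres near y = 0.16 (fork), 0.06 (peg), -0.04 (spoon) and -0.14 (knife), with bins spanning x ≈ 0.525–0.765. The loose peg is near (0.406, -0.352). I'll go over it and look with the wrist camera.

```bash
python3 -m crank '{"travel":[[2,2.4,0],[4,4.8,0],[6,7.2,0],[8,9.6,0],[10,12,0]],"turn":[[0,0,8],[0,0,16],[0,0,24],[0,0,32],[0,0,40]],"gripper":[0,0,0,0,0]}' 40
python3 -m crank '{"travel":[[2,2.4,0],[4,4.8,0],[6,7.2,0],[8,9.6,0],[9.5,11.6,0]],"turn":[[0,0,8],[0,0,16],[0,0,24],[0,0,32],[0,0,40]],"gripper":[0,0,0,0,0]}' 40
python3 - <<'E'
from h import *
print(bot.observe()["position"],np.degrees(bot.observe()["tool_rot"]))
f=bot.grab_frame("wrist"); cv2.imwrite("pics/w1.png",f["pixels"][:,:,::-1]); print(f["fx"],f["extrinsics"])
im,_=ortho("wrist",0.006,.30,.65,-.55,-.15,1500,f); cv2.imwrite("pics/w1o.png",grid(im,.65,-.15,1500,.05))
E
```

```text
clock: 0.65
position: [0.3118, -0.4671, 0.2312]
tool_rot: [-3.141, 0.0, 1.049]
force: [0.9, -0.1, -0.1]
grip_width: 0.0855
finger_force: 0.0
clock: 1.15
position: [0.4073, -0.3507, 0.2313]
tool_rot: [3.141, -0.0, 1.748]
force: [0.4, -0.8, -0.0]
grip_width: 0.0855
finger_force: 0.0
[ 0.4072662  -0.35068893  0.23128721] [ 1.79990599e+02 -1.07740187e-02  1.00134374e+02]
304.4511729634381 [[ 9.84289449e-01  1.76561976e-01 -3.87131352e-04 -3.39219085e-01]
 [ 1.69096791e-01 -9.42037517e-01  2.89778523e-01 -4.37550050e-01]
 [ 5.07991763e-02 -2.85291406e-01 -9.57093651e-01  2.60360837e-01]
 [ 0.00000000e+00  0.00000000e+00  0.00000000e+00  1.00000000e+00]]
```

View pics/w1o.png

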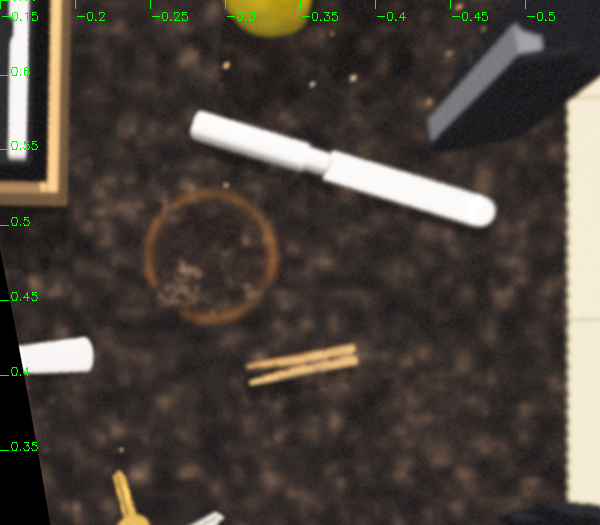

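The wrist map shows the peg centred at pixel (302,364), i.e. (0.407, -0.351), matching the TCP. The knife runs from its handle end (0.569, -0.279) to its rounded blade tip (0.509, -0.479), 209 mm, blade towards -y. I'll pick the peg.

```bash
python3 -m crank '{"travel":[[0,0,-5],[0,0,-10],[0,0,-15],[0,0,-19.5],[0,0,-22.2]],"turn":[[0,0,0],[0,0,0],[0,0,0],[0,0,0],[0,0,0]],"gripper":[0.3,0.3,0.3,0.3,0.3]}' 40
python3 -m crank '{"travel":[[0,0,-0.5],[0,0,-0.5],[0,0,-0.5],[0,0,-0.5],[0,0,-0.5]],"turn":[[0,0,0],[0,0,0],[0,0,0],[0,0,0],[0,0,0]],"gripper":[1,1,1,1,1]}' 40
python3 -m crank '{"travel":[[0,0,0],[0,0,0],[0,0,2],[0,0,6],[0,0,11]],"turn":[[0,0,0],[0,0,0],[0,0,0],[0,0,0],[0,0,0]],"gripper":[1,1,1,1,1]}' 40
```

```text
clock: 1.7
position: [0.4049, -0.3514, 0.006]
tool_rot: [-3.139, -0.003, 1.741]
force: [1.2, 0.7, -0.1]
grip_width: 0.0597
finger_force: 0.0
clock: 2.2
position: [0.4069, -0.3529, 0.0059]
tool_rot: [3.14, 0.002, 1.741]
force: [-0.9, 1.0, 11.7]
grip_width: 0.0132
finger_force: 40.6
clock: 2.7
position: [0.4056, -0.3517, 0.1155]
tool_rot: [-3.141, -0.001, 1.741]
force: [-0.0, -1.0, 0.6]
grip_width: 0.0135
finger_force: 39.4
```

```bash
python3 -m crank '{"travel":[[2,4,1],[4.5,8,1],[7,12.5,1],[9.5,17,1],[12,21.3,1]],"turn":[[0,0,8],[0,0,16],[0,0,24],[0,0,32],[0,0,40]],"gripper":[1,1,1,1,1]}' 40
python3 -m crank '{"travel":[[2.5,4.5,0],[5,9,0],[7.5,13.5,0],[10,18,0],[12,21.4,0]],"turn":[[0,0,8],[0,0,16],[0,0,24],[0,0,32],[0,0,40]],"gripper":[1,1,1,1,1]}' 40
python3 -m crank '{"travel":[[0,0,0],[0,0,0],[0,0,-3],[0,0,-6],[0,0,-6]],"turn":[[0,0,0],[0,0,0],[0,0,0],[0,0,0],[0,0,0]],"gripper":[1,1,1,1,1]}' 40
```

```text
clock: 3.2
position: [0.5257, -0.1402, 0.1256]
tool_rot: [3.141, 0.002, 2.444]
force: [1.1, -0.3, 0.9]
grip_width: 0.0137
finger_force: 39.4
clock: 3.7
position: [0.6459, 0.0745, 0.1256]
tool_rot: [-3.141, 0.002, -3.14]
force: [0.8, -0.7, 0.4]
grip_width: 0.0131
finger_force: 39.4
clock: 4.2
position: [0.6429, 0.07, 0.0617]
tool_rot: [-3.14, -0.004, 3.135]
force: [-0.6, 0.2, -0.0]
grip_width: 0.0132
finger_force: 39.4
```

```bash
python3 -m crank '{"travel":[[0,0.3,-1.5],[0,0.3,-3],[0,0.3,-4.2],[0,0.3,-4.2],[0,0.3,-4.2]],"turn":[[0,0,0],[0,0,0],[0,0,0],[0,0,0],[0,0,0]],"gripper":[1,1,1,1,0.75]}' 40
python3 -m crank '{"travel":[[0,0,0],[0,0,0],[0,0,4],[0,0,9],[0,0,14]],"turn":[[0,0,0],[0,0,0],[0,0,0],[0,0,0],[0,0,0]],"gripper":[0.75,0.75,0.75,0.75,0.5]}' 40
python3 -m crank '{"travel":[[0,-1,5],[0,-3,8],[0,-5,8],[0,-5,8],[0,-5,8]],"turn":[[0,0,0],[0,0,0],[0,0,0],[0,0,0],[0,0,0]],"gripper":[0.75,0.75,0.75,0.75,0.5]}' 40
python3 - <<'E'
from h import *
im,f=ortho("wrist",0.045,.45,.85,-.3,.3,1300)
cv2.imwrite("pics/w2o.png",grid(im,.85,.3,1300,.05))
E
```

```text
clock: 4.7
position: [0.6449, 0.0756, 0.0224]
tool_rot: [3.142, -0.0, 3.137]
force: [-0.0, -0.3, 0.2]
grip_width: 0.0216
finger_force: 0.0
clock: 5.2
position: [0.6445, 0.0756, 0.1642]
tool_rot: [3.141, -0.0, 3.138]
force: [1.5, 0.1, -0.2]
grip_width: 0.0348
finger_force: 0.0
clock: 5.7
position: [0.6448, 0.0252, 0.2424]
tool_rot: [-3.142, 0.0, 3.137]
force: [-0.2, 1.2, 0.6]
grip_width: 0.0347
finger_force: 0.0
```

View pics/w2o.png

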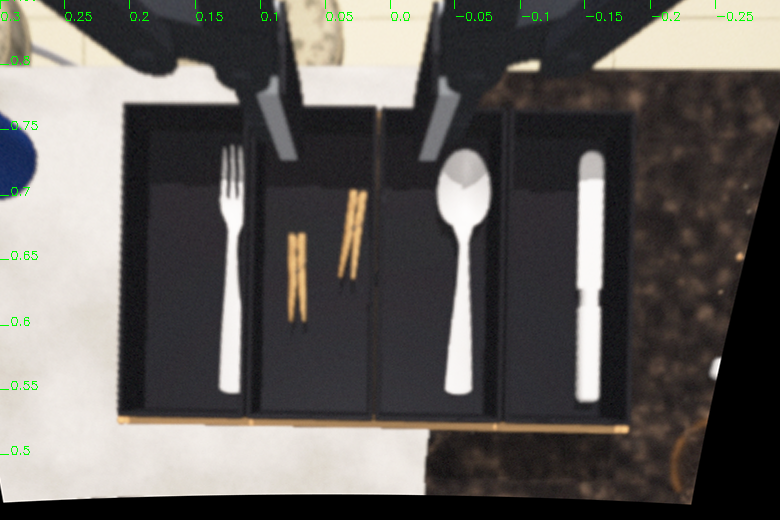

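The wrist map shows our peg lying at px (297,278) in the peg bin. The bin edges at px 122/247/377/502/632 give centres at y ≈ 0.158, 0.060, -0.038 and -0.136. The insert is yawed about -1°, with its mid-length at x ≈ 0.648. The knife is next.

```bash
python3 -m crank '{"travel":[[-0.5,-2.5,0],[-1,-5,0],[-2,-8,0],[-2.7,-11,0],[-3.3,-13,0]],"turn":[[0,0,-7],[0,0,-14],[0,0,-22],[0,0,-30],[0,0,-36]],"gripper":[0.5,0.5,0.5,0.5,0.5]}' 60
python3 -m crank '{"travel":[[-0.5,-2.5,0],[-1,-5,0],[-2,-8,0],[-2.7,-11,0],[-3.3,-13,0]],"turn":[[0,0,-7],[0,0,-14],[0,0,-22],[0,0,-30],[0,0,-36]],"gripper":[0.5,0.5,0.5,0.5,0.5]}' 60
python3 -m crank '{"travel":[[-0.5,-2.5,0],[-1,-5,-2],[-2,-8,-4],[-2.7,-10,-8],[-3.1,-11.5,-12]],"turn":[[0,0,-7],[0,0,-14],[0,0,-22],[0,0,-30],[0,0,-35]],"gripper":[0.5,0.5,0.5,0.5,0.5]}' 60
python3 -m crank '{"travel":[[0,0,-1],[0,0,-3],[0,0,-6],[0,0,-6],[0,0,-6]],"turn":[[0,0,0],[0,0,0],[0,0,0],[0,0,0],[0,0,0]],"gripper":[0.5,0.5,0.5,0.5,0.5]}' 60

```

```text
clock: 6.25
position: [0.6113, -0.1057, 0.2419]
tool_rot: [-3.141, -0.0, 2.503]
force: [-0.2, 0.2, -1.2]
grip_width: 0.0426
finger_force: 0.0
clock: 6.75
position: [0.5784, -0.2357, 0.2419]
tool_rot: [-3.141, -0.0, 1.875]
force: [0.6, 0.5, -0.2]
grip_width: 0.0425
finger_force: 0.0
clock: 7.25
position: [0.5477, -0.3503, 0.1211]
tool_rot: [3.141, 0.001, 1.264]
force: [1.2, -0.3, -1.0]
grip_width: 0.0427
finger_force: 0.0
clock: 7.75
position: [0.5487, -0.3485, 0.0632]
tool_rot: [3.142, -0.001, 1.272]
force: [-0.1, -0.8, 1.0]
grip_width: 0.043
finger_force: 0.0
```

```bash
python3 -m crank '{"travel":[[0,0,-2],[0,0,-4],[0,0,-5.5],[0,0,-5.5],[0,0,-5.5]],"turn":[[0,0,0],[0,0,0],[0,0,0],[0,0,0],[0,0,0]],"gripper":[0.5,0.5,0.5,0.5,1]}' 60
python3 -m crank '{"travel":[[0,0,0],[0,0,0],[0,0,0],[0,0,2],[0,0,6]],"turn":[[0,0,0],[0,0,0],[0,0,0],[0,0,0],[0,0,0]],"gripper":[1,1,1,1,1]}' 60
python3 -m crank '{"travel":[[0,0,4],[0,0,8],[0,0,8],[0,0,8],[0,0,8]],"turn":[[0,0,0],[0,0,0],[0,0,0],[0,0,0],[0,0,0]],"gripper":[1,1,1,1,1]}' 60
python3 - <<'E'
from h import *
f=bot.grab_frame("wrist"); a=f["pixels"][:,:,::-1]
f=bot.grab_frame("scene"); cv2.imwrite("pics/k1.png",np.hstack([a[:,:400],f["pixels"][:,112:,::-1]]))
E
```

```text
clock: 8.25
position: [0.5485, -0.3496, 0.0083]
tool_rot: [3.141, 0.0, 1.27]
force: [-0.0, 0.1, 0.5]
grip_width: 0.0296
finger_force: 0.0
clock: 8.75
position: [0.5468, -0.3488, 0.0667]
tool_rot: [-3.138, -0.001, 1.27]
force: [0.3, -0.5, 0.4]
grip_width: 0.0001
finger_force: 0.0
clock: 9.25
position: [0.5475, -0.3494, 0.1468]
tool_rot: [-3.141, -0.0, 1.27]
force: [0.1, 0.0, 0.4]
grip_width: -0.0005
finger_force: 0.0
```

View pics/k1.png

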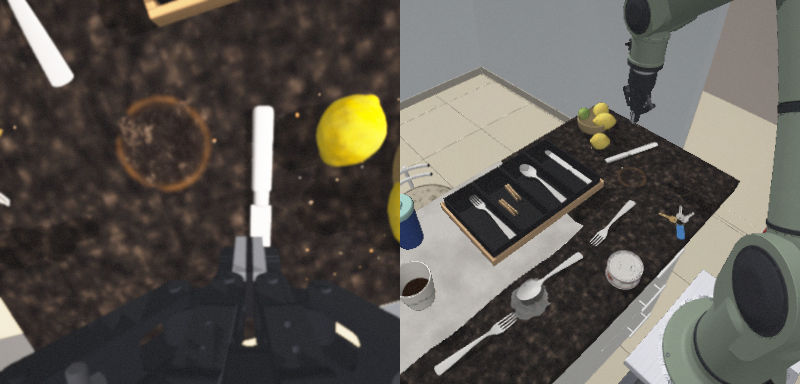

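The grasp missed: the gripper is shut on nothing. The knife is still on the worktop, in the wrist picture from (263,110) to behind the fingers. I'll re-measure it in the frame.

```bash
python3 - <<'E'
from h import *
for n in("top","wrist"):
    im,f=ortho(n,0.007,.45,.62,-.52,-.22,2000)
    g=cv2.cvtColor(im,cv2.COLOR_BGR2HSV)
    m=((g[...,2]>150)&(g[...,1]<50)).astype(np.uint8)
    k,l,st,c=cv2.connectedComponentsWithStats(m)
    for i in range(1,k):
        if st[i,4]>4000:
            v,u=np.nonzero(l==i); P=np.c_[.62-v/2000,-.22-u/2000].astype(np.float32)
            vx,vy,_,_=cv2.fitLine(P,cv2.DIST_HUBER,0,.01,.01).ravel()
            t=P@[vx,vy]
            print(n,st[i,4],P.mean(0),"ends",P[t.argmin()],P[t.argmax()],np.degrees(np.arctan2(vy,vx)))
    cv2.imwrite(f"pics/kn_{n}.png",grid(im,.62,-.22,2000,.05))
E
python3 - <<'E'
import cv2,numpy as np
cv2.imwrite("pics/kn.png",np.vstack([cv2.imread(f"pics/kn_{n}.png")[:300] for n in("top","wrist")]))
E
```

```text
top 20294 [ 0.53730386 -0.5046867 ] ends [ 0.451  -0.5195] [ 0.62   -0.4895] 0.7573374
top 7477 [ 0.56409216 -0.33433905] ends [ 0.54  -0.385] [ 0.578 -0.283] 71.500015
wrist 11125 [ 0.5578825 -0.3574225] ends [ 0.5345 -0.443 ] [ 0.5805 -0.2835] 71.92947
```

View pics/kn.png

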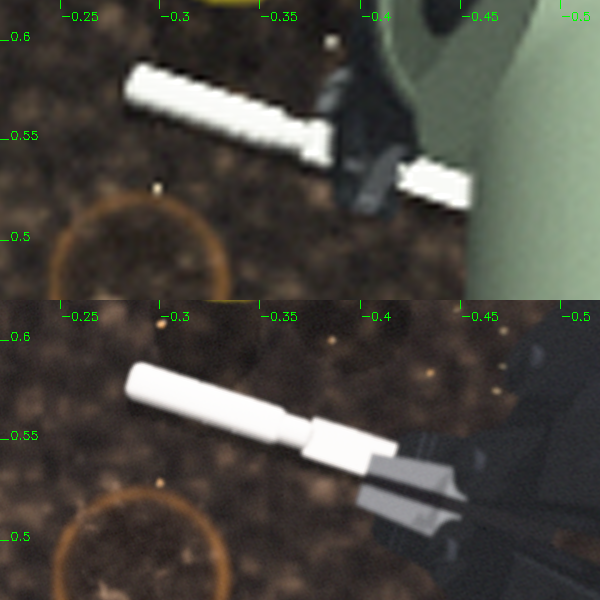

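The knife was pushed about 8 mm. It now runs at 72°, and its handle passes (0.561, -0.344). The fingertips were too high on the 9 mm handle, so I'll go deeper.

```bash
python3 -m crank '{"travel":[[1.3,0.5,-2],[1.3,0.5,-5],[1.3,0.5,-7],[1.3,0.5,-7],[1.3,0.5,-7]],"turn":[[0,0,-0.7],[0,0,-0.7],[0,0,-0.7],[0,0,-0.7],[0,0,-0.7]],"gripper":[0.5,0.5,0.5,0.5,0.5]}' 60
python3 -m crank '{"travel":[[0,0,-2],[0,0,-5],[0,0,-7],[0,0,-7.4],[0,0,-7.4]],"turn":[[0,0,0],[0,0,0],[0,0,0],[0,0,0],[0,0,0]],"gripper":[0.5,0.5,0.5,0.5,0.6]}' 60
python3 -m crank '{"travel":[[0,0,0],[0,0,0],[0,0,0],[0,0,0],[0,0,0]],"turn":[[0,0,0],[0,0,0],[0,0,0],[0,0,0],[0,0,0]],"gripper":[0.7,1,1,1,1]}' 60
```

```text
clock: 9.95
position: [0.5609, -0.3445, 0.0774]
tool_rot: [-3.141, -0.0, 1.258]
force: [0.3, 0.5, 0.7]
grip_width: 0.0425
finger_force: 0.0
clock: 10.45
position: [0.5613, -0.3448, 0.0041]
tool_rot: [3.141, 0.0, 1.257]
force: [0.1, 0.2, 0.6]
grip_width: 0.0342
finger_force: 0.0
clock: 10.95
position: [0.5617, -0.345, 0.0051]
tool_rot: [3.139, 0.001, 1.257]
force: [-2.1, 1.4, 9.8]
grip_width: 0.0133
finger_force: 58.6
```

```bash
python3 -m crank '{"travel":[[0,0,1],[0,0,4],[0,0,8],[0,0,13],[0,0,18]],"turn":[[0,0,0],[0,0,0],[0,0,0],[0,0,0],[0,0,0]],"gripper":[1,1,1,1,1]}' 60
python3 -m crank '{"travel":[[0,1.5,0],[0,3,0],[0,5,0],[0,7,0],[0,9,0]],"turn":[[0,0,7],[0,0,14],[0,0,22],[0,0,29],[0,0,36]],"gripper":[1,1,1,1,1]}' 60
python3 -m crank '{"travel":[[1,1.5,0],[2,3,0],[3,5,0],[4,7,0],[4.5,9,0]],"turn":[[0,0,7],[0,0,14],[0,0,22],[0,0,29],[0,0,36]],"gripper":[1,1,1,1,1]}' 60
python3 -m crank '{"travel":[[0,1.5,0],[0,3,0],[0,4.5,-2],[0,4.5,-5],[0,4.5,-8]],"turn":[[0,0,7],[0,0,14],[0,0,22],[0,0,29],[0,0,35]],"gripper":[1,1,1,1,1]}' 60
python3 - <<'E'
from h import *
f=bot.grab_frame("wrist"); a=f["pixels"][:,:,::-1]
f=bot.grab_frame("scene"); cv2.imwrite("pics/k2.png",np.hstack([a[:,:400],f["pixels"][:,112:,::-1]]))
E
```

```text
clock: 11.45
position: [0.5606, -0.3443, 0.1863]
tool_rot: [3.141, -0.0, 1.258]
force: [0.5, -0.2, 0.2]
grip_width: 0.0135
finger_force: 58.8
clock: 11.95
position: [0.5608, -0.2539, 0.1846]
tool_rot: [3.141, 0.001, 1.891]
force: [0.3, 0.0, -1.1]
grip_width: 0.0134
finger_force: 58.8
clock: 12.45
position: [0.6065, -0.1638, 0.1845]
tool_rot: [3.141, 0.001, 2.519]
force: [-0.2, -0.3, -1.2]
grip_width: 0.0132
finger_force: 58.8
clock: 12.95
position: [0.6063, -0.1195, 0.1039]
tool_rot: [-3.14, 0.002, 3.131]
force: [1.4, -0.3, -0.9]
grip_width: 0.013
finger_force: 58.8
```

View pics/k2.png

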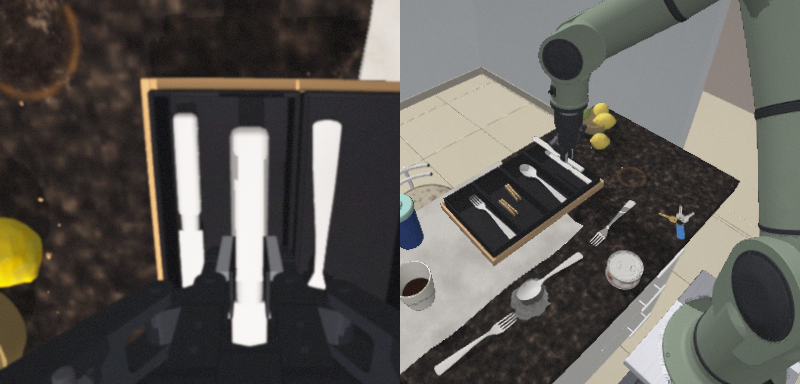

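The knife is held level, parallel to the fixed one and over its bin, with the blade at the far end. I'll lower and release it.

```bash
python3 -m crank '{"travel":[[0,0,-3],[0,0,-6],[0,0,-8],[0,0,-8.6],[0,0,-8.6]],"turn":[[0,0,0],[0,0,0],[0,0,0],[0,0,0],[0,0,0]],"gripper":[1,1,1,1,1]}' 60
python3 -m crank '{"travel":[[0,0,0],[0,0,0],[0,0,0],[0,0,0],[0,0,4]],"turn":[[0,0,0],[0,0,0],[0,0,0],[0,0,0],[0,0,0]],"gripper":[0.72,0.72,0.72,0.72,0.72]}' 60
python3 -m crank '{"travel":[[0,0,4],[0,0,8],[-2,1,12],[-4,2,12],[-6,3,12]],"turn":[[0,0,-6],[0,0,-12],[0,0,-20],[0,0,-28],[0,0,-36]],"gripper":[0.7,0.7,0.7,0.7,0.7]}' 60
python3 -m crank '{"travel":[[-3,1,0],[-6,2,0],[-9,2.5,0],[-12,2.5,0],[-14,2.5,0]],"turn":[[0,0,-8],[0,0,-16],[0,0,-24],[0,0,-32],[0,0,-40]],"gripper":[0.5,0.5,0.5,0.5,0.5]}' 60
python3 - <<'E'
from h import *
f=bot.grab_frame("wrist")
im,_=ortho("wrist",0.006,.34,.54,-.25,.15,2000,f); cv2.imwrite("pics/f2.png",grid(im,.54,.15,2000,.05))
a=f["pixels"][:,:,::-1]; b=bot.grab_frame("scene")["pixels"][:,112:,::-1]
cv2.imwrite("pics/f2.png",np.vstack([cv2.resize(im,(800,400))[::1,:,:],np.hstack([cv2.resize(a,(267,200)),b[100:300,0:400],np.zeros((200,133,3),np.uint8)])]))
E
```

```text
clock: 13.55
position: [0.6062, -0.1195, 0.0179]
tool_rot: [-3.141, 0.0, 3.124]
force: [-0.4, -0.6, 0.7]
grip_width: 0.0135
finger_force: 58.8
clock: 14.05
position: [0.6035, -0.1194, 0.0542]
tool_rot: [3.141, -0.006, 3.125]
force: [-0.1, -0.1, -0.1]
grip_width: 0.024
finger_force: 0.0
clock: 14.55
position: [0.5456, -0.0893, 0.1786]
tool_rot: [3.141, 0.002, 2.49]
force: [-0.2, 0.1, -0.6]
grip_width: 0.0253
finger_force: 0.0
clock: 15.05
position: [0.404, -0.0645, 0.1775]
tool_rot: [-3.141, 0.001, 1.793]
force: [0.3, 0.3, -0.2]
grip_width: 0.0427
finger_force: 0.0
```

View pics/f2.png

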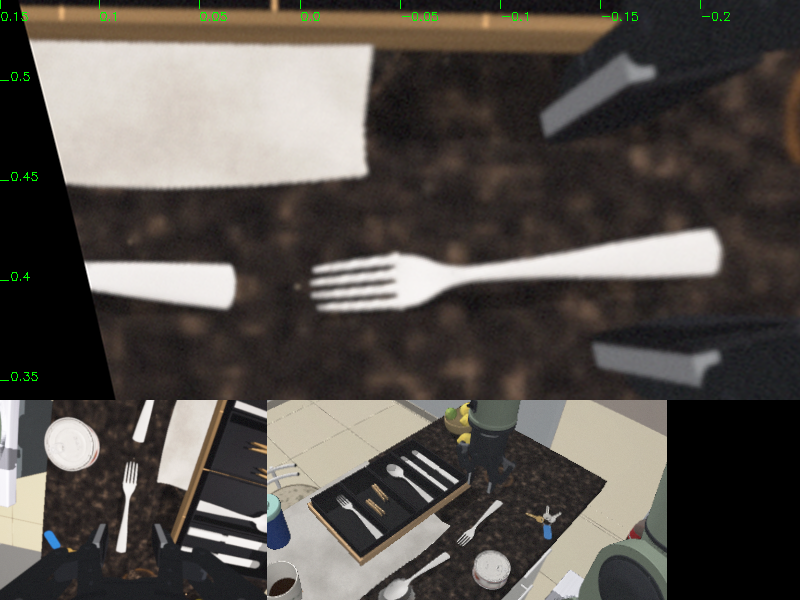

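The scene crop shows the knife in its bin beside the fixed one. fork_2 spans px (313,285) at the tines to (718,253) at the handle end, i.e. (0.398, -0.007) to (0.414, -0.209), head yaw 94.5°.

```bash
python3 -m crank '{"travel":[[0,-2,-2],[0.2,-4,-5],[0.2,-4.9,-9],[0.2,-4.9,-12],[0.2,-4.9,-12]],"turn":[[0,0,-3],[0,0,-6],[0,0,-8.2],[0,0,-8.2],[0,0,-8.2]],"gripper":[0.5,0.5,0.5,0.5,0.5]}' 60
python3 -m crank '{"travel":[[0,0,-2],[0,0,-4],[0,0,-5.4],[0,0,-5.4],[0,0,-5.4]],"turn":[[0,0,0],[0,0,0],[0,0,0],[0,0,0],[0,0,0]],"gripper":[0.5,0.5,0.5,0.6,0.6]}' 60
python3 -m crank '{"travel":[[0,0,0],[0,0,0],[0,0,0],[0,0,0],[0,0,0]],"turn":[[0,0,0],[0,0,0],[0,0,0],[0,0,0],[0,0,0]],"gripper":[0.7,1,1,1,1]}' 60
```

```text
clock: 15.65
position: [0.4068, -0.113, 0.0547]
tool_rot: [-3.137, -0.002, 1.658]
force: [-0.3, 0.4, 1.2]
grip_width: 0.0428
finger_force: 0.0
clock: 16.15
position: [0.4087, -0.1134, 0.0044]
tool_rot: [3.141, 0.0, 1.657]
force: [0.5, 0.8, -0.3]
grip_width: 0.0342
finger_force: 0.0
clock: 16.65
position: [0.4084, -0.1138, 0.0043]
tool_rot: [3.14, 0.001, 1.656]
force: [-1.5, 0.7, 19.3]
grip_width: 0.0088
finger_force: 58.9
```

```bash
python3 -m crank '{"travel":[[0,0,1],[0,0,4],[0,0,8],[0,0,12],[0,0,15]],"turn":[[0,0,0],[0,0,0],[0,0,0],[0,0,0],[0,0,0]],"gripper":[1,1,1,1,1]}' 60
python3 -m crank '{"travel":[[1,2,0],[3,4,0],[5,6,0],[6.5,8,0],[8,10,0]],"turn":[[0,0,-6],[0,0,-12],[0,0,-18],[0,0,-25],[0,0,-32]],"gripper":[1,1,1,1,1]}' 60
python3 -m crank '{"travel":[[1,2,0],[3,4,0],[5,6,0],[6.5,8,0],[8,10,0]],"turn":[[0,0,-6],[0,0,-12],[0,0,-18],[0,0,-25],[0,0,-32]],"gripper":[1,1,1,1,1]}' 60
python3 -m crank '{"travel":[[2,2,0],[4,4,0],[5.5,6,0],[7,8,-2],[7.5,9.3,-5]],"turn":[[0,0,-6],[0,0,-12],[0,0,-18],[0,0,-25],[0,0,-31.5]],"gripper":[1,1,1,1,1]}' 60
python3 - <<'E'
from h import *
f=bot.grab_frame("wrist"); a=f["pixels"][:,:,::-1]
f=bot.grab_frame("scene"); cv2.imwrite("pics/k3.png",np.hstack([a[:,:400],f["pixels"][:,112:,::-1]]))
E
```

```text
clock: 17.15
position: [0.4078, -0.1135, 0.1562]
tool_rot: [3.14, 0.001, 1.656]
force: [0.7, -1.0, -0.7]
grip_width: 0.0092
finger_force: 59.6
clock: 17.65
position: [0.4883, -0.0127, 0.1541]
tool_rot: [3.141, -0.0, 1.092]
force: [1.0, 0.1, -0.8]
grip_width: 0.0089
finger_force: 59.6
clock: 18.15
position: [0.5682, 0.0874, 0.1541]
tool_rot: [-3.141, -0.0, 0.534]
force: [0.2, 0.2, -0.4]
grip_width: 0.0089
finger_force: 59.6
clock: 18.65
position: [0.6446, 0.1815, 0.1049]
tool_rot: [-3.139, -0.003, -0.015]
force: [-0.3, 0.5, -1.0]
grip_width: 0.0087
finger_force: 59.6
```

View pics/k3.png

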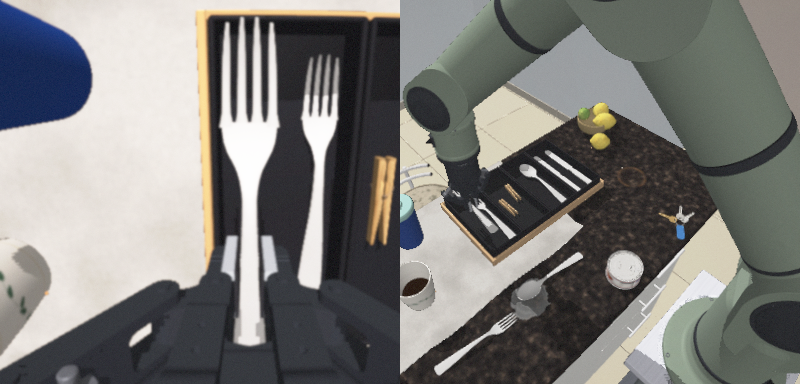

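fork_2 is held over the fork bin, tines to the far end and aligned. I'll lower and release it, then nudge it towards the outer wall to leave room.

```bash
python3 -m crank '{"travel":[[0,-0.3,-2],[0,-0.3,-5],[0,-0.3,-7],[0,-0.3,-8.6],[0,-0.3,-8.6]],"turn":[[0,0,0],[0,0,0],[0,0,0],[0,0,0],[0,0,0]],"gripper":[1,1,1,1,1]}' 60
python3 -m crank '{"travel":[[0,0,0],[0,0,0],[0,0,0],[0,0,0],[0,0,3]],"turn":[[0,0,0],[0,0,0],[0,0,0],[0,0,0],[0,0,0]],"gripper":[0.83,0.83,0.83,0.83,0.83]}' 60
python3 -m crank '{"travel":[[0,0,2],[0,-1.5,4],[0,-3,4],[0,-3,2],[0,-3,0]],"turn":[[0,0,0],[0,0,0],[0,0,0],[0,0,0],[0,0,0]],"gripper":[0.83,1,1,1,1]}' 60
```

```text
clock: 19.25
position: [0.6421, 0.1757, 0.0165]
tool_rot: [3.141, 0.002, -0.01]
force: [-1.1, -1.2, 0.6]
grip_width: 0.009
finger_force: 59.6
clock: 19.75
position: [0.6409, 0.176, 0.0448]
tool_rot: [3.14, 0.005, -0.011]
force: [-0.6, -0.2, 0.4]
grip_width: 0.0143
finger_force: 0.0
clock: 20.25
position: [0.6433, 0.1455, 0.0472]
tool_rot: [-3.142, -0.001, -0.012]
force: [-0.1, 0.4, -0.5]
grip_width: 0.0001
finger_force: 0.0
```

```bash
python3 -m crank '{"travel":[[0,0.6,0],[0,0.6,-1.5],[0,0.6,-3.4],[0,0.6,-3.4],[0,1,-3.4]],"turn":[[0,0,0],[0,0,0],[0,0,0],[0,0,0],[0,0,0]],"gripper":[1,1,1,1,1]}' 60
python3 -m crank '{"travel":[[0,0.4,0],[0,0.7,0],[0,1,0],[0,1,0],[0,0.8,0]],"turn":[[0,0,0],[0,0,0],[0,0,0],[0,0,0],[0,0,0]],"gripper":[1,1,1,1,1]}' 60
python3 -m crank '{"travel":[[0,0,3],[0,0,8],[0,0,13],[-2,0,16],[-4,0,16]],"turn":[[0,0,0],[0,0,0],[0,0,6],[0,0,12],[0,0,18]],"gripper":[1,1,1,1,0.8]}' 60
python3 -m crank '{"travel":[[-3,0.5,0],[-6,1,0],[-9,1.5,0],[-13,2,0],[-17,2,0]],"turn":[[0,0,8],[0,0,16],[0,0,24],[0,0,32],[0,0,40]],"gripper":[0.5,0.5,0.5,0.5,0.5]}' 60
python3 - <<'E'
from h import *
f=bot.grab_frame("wrist"); im,_=ortho("wrist",0.01,.34,.78,-.02,.5,1500,f)
cv2.imwrite("pics/s1.png",cv2.resize(grid(im,.78,.5,1500,.05),None,fx=.9,fy=.9))
E
```

```text
clock: 20.75
position: [0.643, 0.1561, 0.0135]
tool_rot: [3.141, 0.0, -0.012]
force: [0.2, 0.1, 0.2]
grip_width: -0.0001
finger_force: 0.0
clock: 21.25
position: [0.6434, 0.1661, 0.0143]
tool_rot: [-3.14, -0.002, -0.01]
force: [-3.2, 8.2, 10.5]
grip_width: 0.0002
finger_force: 5.6
clock: 21.75
position: [0.6044, 0.1652, 0.1781]
tool_rot: [3.141, -0.007, 0.307]
force: [0.5, 0.6, -1.0]
grip_width: 0.0135
finger_force: 0.0
clock: 22.25
position: [0.4315, 0.1851, 0.1736]
tool_rot: [3.141, -0.001, 1.007]
force: [0.1, 0.6, -0.1]
grip_width: 0.0426
finger_force: 0.0
```

View pics/s1.png

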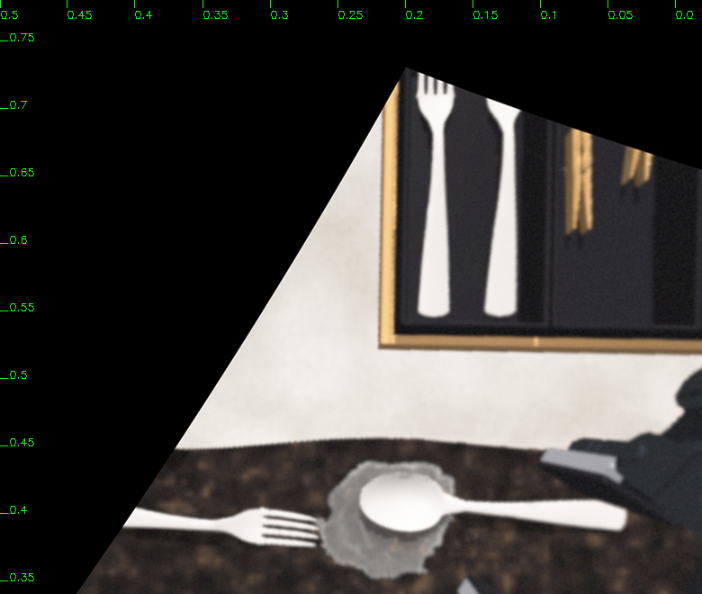

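The map shows fork_2 in the bin at y ≈ 0.178 (px 437), about 24 mm clear of the fixed fork. I'll push it more before fork_1. The spoon runs from handle end (0.398, 0.036) to bowl tip (0.410, 0.233), 198 mm, yaw 86.6°, with the shank at (0.405, 0.144).

```bash
python3 -m crank '{"travel":[[0,0,0],[-1,-1,-2],[-2,-2,-4],[-2.65,-4.1,-8],[-2.65,-4.1,-11.5]],"turn":[[0,0,7],[0,0,14],[0,0,21],[0,0,29],[0,0,29]],"gripper":[0.5,0.5,0.5,0.5,0.5]}' 60
python3 -m crank '{"travel":[[0,0,0],[0,0,-2],[0,0,-4],[0,0,-5.5],[0,0,-5.5]],"turn":[[0,0,0],[0,0,0],[0,0,0],[0,0,0],[0,0,0]],"gripper":[0.5,0.5,0.5,0.5,0.6]}' 60
python3 -m crank '{"travel":[[0,0,0],[0,0,0],[0,0,0],[0,0,0],[0,0,0]],"turn":[[0,0,0],[0,0,0],[0,0,0],[0,0,0],[0,0,0]],"gripper":[0.7,1,1,1,1]}' 60
python3 -m crank '{"travel":[[0,0,1],[0,0,4],[0,0,8],[0,0,12],[0,0,15]],"turn":[[0,0,0],[0,0,0],[0,0,0],[0,0,0],[0,0,0]],"gripper":[1,1,1,1,1]}' 60
```

```text
clock: 22.8
position: [0.4058, 0.1412, 0.0575]
tool_rot: [3.141, 0.0, 1.511]
force: [1.1, 0.5, 0.1]
grip_width: 0.0427
finger_force: 0.0
clock: 23.3
position: [0.4066, 0.1441, 0.0035]
tool_rot: [-3.142, 0.0, 1.507]
force: [-0.3, 0.7, 0.9]
grip_width: 0.0342
finger_force: 0.0
clock: 23.8
position: [0.4072, 0.1439, 0.0048]
tool_rot: [3.139, -0.001, 1.507]
force: [-2.5, 0.5, 17.5]
grip_width: 0.0088
finger_force: 58.9
clock: 24.3
position: [0.4064, 0.1435, 0.1566]
tool_rot: [3.14, -0.001, 1.507]
force: [0.6, -0.3, -0.9]
grip_width: 0.0088
finger_force: 59.6
```

```bash
python3 -m crank '{"travel":[[1,-1,0],[3,-2,0],[5,-3,0],[7,-4,0],[9,-5,0]],"turn":[[0,0,-6],[0,0,-12],[0,0,-18],[0,0,-24],[0,0,-30]],"gripper":[1,1,1,1,1]}' 60
python3 -m crank '{"travel":[[2,-1,0],[4,-2,0],[6,-3,0],[8,-4,0],[9,-5,0]],"turn":[[0,0,-6],[0,0,-12],[0,0,-18],[0,0,-24],[0,0,-30]],"gripper":[1,1,1,1,1]}' 60
python3 -m crank '{"travel":[[2,-1,0],[4,-2.5,0],[6,-4,0],[7,-5.5,-2],[7.2,-6,-5]],"turn":[[0,0,-6],[0,0,-12],[0,0,-18],[0,0,-24],[0,0,-27.5]],"gripper":[1,1,1,1,1]}' 60
python3 - <<'E'
from h import *
f=bot.grab_frame("wrist"); cv2.imwrite("pics/k4.png",f["pixels"][:,:,::-1])
E
```

```text
clock: 24.8
position: [0.497, 0.0929, 0.1547]
tool_rot: [3.141, -0.001, 0.979]
force: [0.2, -0.0, -0.6]
grip_width: 0.0089
finger_force: 59.6
clock: 25.3
position: [0.5875, 0.0431, 0.1546]
tool_rot: [-3.141, -0.001, 0.455]
force: [-1.2, 0.3, -1.3]
grip_width: 0.0088
finger_force: 59.6
clock: 25.8
position: [0.6603, -0.0182, 0.1055]
tool_rot: [-3.141, -0.004, -0.026]
force: [0.4, 0.6, -1.0]
grip_width: 0.0086
finger_force: 59.6
```

View pics/k4.png

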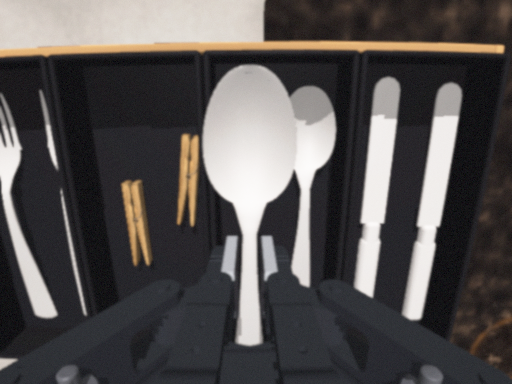

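The spoon is held over its bin, bowl (250,135) to the far end beside the fixed one. The knife pair (375 and 440) is fine. I'll lower it and release, then push fork_2 aside.

```bash
python3 -m crank '{"travel":[[0,0.2,-2],[0,0.2,-5],[0,0.2,-7],[0,0.2,-8.6],[0,0.2,-8.6]],"turn":[[0,0,0],[0,0,0],[0,0,0],[0,0,0],[0,0,0]],"gripper":[1,1,1,1,1]}' 60
python3 -m crank '{"travel":[[0,0,0],[0,0,0],[0,0,0],[0,0,0],[0,0,3]],"turn":[[0,0,0],[0,0,0],[0,0,0],[0,0,0],[0,0,0]],"gripper":[0.83,0.83,0.83,0.83,0.83]}' 60
python3 -m crank '{"travel":[[0,0,2],[0,0,5],[0,4,8],[-0.5,9,8],[-1,14,8]],"turn":[[0,0,0],[0,0,0],[0,0,0],[0,0,0],[0,0,0]],"gripper":[0.83,1,1,1,1]}' 60
python3 - <<'E'
from h import *
im,f=ortho("wrist",0.016,.52,.78,-.1,.22,2500)
np.save("im.npy",im)
g=cv2.cvtColor(im,cv2.COLOR_BGR2HSV); m=((g[...,2]>130)&(g[...,1]<50))
for x in(.56,.60,.64,.68,.70,.72,.74):
    r=m[int((.78-x)*2500)]; d=np.flatnonzero(np.diff(r.astype(int)))
    print(x,[round(.22-k/2500,3) for k in d])
E
```

```text
clock: 26.35
position: [0.6574, -0.0142, 0.0164]
tool_rot: [-3.141, 0.002, -0.019]
force: [-0.3, 0.6, 0.2]
grip_width: 0.0092
finger_force: 59.9
clock: 26.85
position: [0.6566, -0.0143, 0.045]
tool_rot: [-3.142, 0.004, -0.02]
force: [-1.8, -0.3, -0.2]
grip_width: 0.0145
finger_force: 0.0
clock: 27.35
position: [0.6489, 0.1269, 0.129]
tool_rot: [-3.14, -0.003, -0.021]
force: [0.7, 0.2, -0.8]
grip_width: -0.0001
finger_force: 0.0
0.56 [np.float64(0.19), np.float64(0.168), np.float64(0.134), np.float64(0.132), np.float64(0.126), np.float64(0.123), np.float64(-0.009), np.float64(-0.022), np.float64(-0.046), np.float64(-0.069)]
0.6 [np.float64(0.188), np.float64(0.171), np.float64(0.142), np.float64(0.131), np.float64(0.125), np.float64(0.115), np.float64(-0.009), np.float64(-0.023), np.float64(-0.053), np.float64(-0.07)]
0.64 [np.float64(0.185), np.float64(0.175), np.float64(0.134), np.float64(0.124), np.float64(-0.013), np.float64(-0.023), np.float64(-0.06), np.float64(-0.071)]
0.68 [np.float64(0.184), np.float64(0.174), np.float64(0.133), np.float64(0.123), np.float64(-0.011), np.float
[... 323 characters left out ...]
176), np.float64(0.171), np.float64(0.169), np.float64(0.164), np.float64(0.14), np.float64(0.136), np.float64(0.133), np.float64(0.128), np.float64(0.126), np.float64(0.122), np.float64(0.119), np.float64(0.114), np.float64(-0.012), np.float64(-0.04), np.float64(-0.044), np.float64(-0.087)]
0.74 [np.float64(0.22), np.float64(0.188), np.float64(0.186), np.float64(0.182), np.float64(0.179), np.float64(0.176), np.float64(0.173), np.float64(0.169), np.float64(0.166), np.float64(0.138), np.float64(0.136), np.float64(0.132), np.float64(0.129), np.float64(0.125), np.float64(0.122), np.float64(0.118), np.float64(0.116), np.float64(-0.013), np.float64(-0.034), np.float64(-0.053), np.float64(-0.079)]
```

The spoon is in (shank at y = -0.018). fork_2's tines span 0.164–0.190, leaving a gap of only 24 mm, so I'll push it 9 mm towards the wall.

```bash
python3 -m crank '{"travel":[[0,2.5,-1],[0,2.5,-4],[0,2.5,-8],[0,2.5,-11.5],[0,2.5,-11.5]],"turn":[[0,0,0],[0,0,0],[0,0,0],[0,0,0],[0,0,0]],"gripper":[1,1,1,1,1]}' 60
python3 -m crank '{"travel":[[0,0.7,0],[0,1.3,0],[0,1.8,0],[0,2.2,0],[0,2.2,0]],"turn":[[0,0,0],[0,0,0],[0,0,0],[0,0,0],[0,0,0]],"gripper":[1,1,1,1,1]}' 60
python3 -m crank '{"travel":[[0,-0.3,0],[0,-0.3,4],[0,-0.3,9],[0,-1,14],[0,-2,16]],"turn":[[0,0,0],[0,0,0],[0,0,0],[0,0,6],[0,0,12]],"gripper":[1,1,1,1,1]}' 60
python3 - <<'E'
from h import *
im,f=ortho("wrist",0.016,.52,.78,-.1,.22,2500)
g=cv2.cvtColor(im,cv2.COLOR_BGR2HSV); m=((g[...,2]>130)&(g[...,1]<50))
for x in(.56,.64,.70,.74):
    r=m[int((.78-x)*2500)]; d=np.flatnonzero(np.diff(r.astype(int)))
    print(x,[float(round(.22-k/2500,3)) for k in d])
im,f=ortho("top",0.006,.3,.5,.2,.5,2000)
g=cv2.cvtColor(im,cv2.COLOR_BGR2HSV); m=((g[...,2]>140)&(g[...,1]<60))
for y in(.27,.29,.31,.33,.35,.37,.4,.44,.46,.468,.475):
    r=m[:,int((.5-y)*2000)]; d=np.flatnonzero(np.diff(r.astype(int)))
    print(y,[float(round(.5-k/2000,3)) for k in d])
E
```

```text
clock: 27.9
position: [0.6483, 0.1503, 0.0103]
tool_rot: [-3.141, 0.001, -0.019]
force: [0.0, 0.5, 0.4]
grip_width: 0.0001
finger_force: 0.0
clock: 28.4
position: [0.6483, 0.1727, 0.0125]
tool_rot: [-3.141, -0.0, -0.019]
force: [0.4, -0.2, 0.2]
grip_width: -0.0
finger_force: 0.0
clock: 28.9
position: [0.6499, 0.1522, 0.1773]
tool_rot: [-3.141, -0.006, 0.194]
force: [0.1, 0.4, 0.1]
grip_width: 0.0003
finger_force: 0.0
0.56 [0.204, 0.182, 0.153, 0.138, 0.131, 0.116, -0.01, -0.022, -0.046, -0.069]
0.64 [0.22, 0.197, 0.186, 0.133, 0.123, -0.013, -0.024, -0.061, -0.071]
0.7 [0.219, 0.201, 0.176, 0.14, 0.115, -0.013, -0.039, -0.044, -0.086]
0.74 [0.218, 0.199, 0.196, 0.192, 0.189, 0.186, 0.183, 0.179, 0.176, 0.138, 0.136, 0.132, 0.129, 0.126, 0.122, 0.119, 0.116, -0.014, -0.034, -0.054, -0.08]
0.27 [0.453, 0.396, 0.38, 0.342]
0.29 [0.45, 0.4, 0.388, 0.385, 0.373, 0.348, 0.341, 0.321, 0.315, 0.313]
0.31 [0.45, 0.402, 0.374, 0.342]
0.33 [0.449, 0.396, 0.384, 0.335]
0.35 [0.446, 0.396, 0.388]
0.37 [0.446, 0.399, 0.389]
0.4 [0.448, 0.403, 0.39]
0.44 [0.451, 0.41, 0.39]
0.46 [0.45, 0.413, 0.39]
0.468 [0.45, 0.406, 0.394]
0.475 [0.45]
```

The gap is now 36 mm (0.140–0.176). fork_1's shank is at (0.393, 0.365), head yaw -95°.

```bash
python3 -m crank '{"travel":[[-3,2,0],[-6,4,0],[-9,6,0],[-12,8,0],[-14,10,0]],"turn":[[0,0,7],[0,0,14],[0,0,21],[0,0,29],[0,0,37]],"gripper":[1,0.8,0.6,0.5,0.5]}' 60
python3 -m crank '{"travel":[[-3,2.5,0],[-6,5,0],[-9,7.5,-2],[-11,10,-6],[-11.6,11.3,-10]],"turn":[[0,0,7],[0,0,14],[0,0,21],[0,0,29],[0,0,37]],"gripper":[0.5,0.5,0.5,0.5,0.5]}' 60
python3 -m crank '{"travel":[[0,0,-2],[0,0,-2],[0,0,-2],[0,0,-2],[0,0,-2]],"turn":[[0,0,0],[0,0,0],[0,0,0],[0,0,0],[0,0,0]],"gripper":[0.5,0.5,0.5,0.5,0.5]}' 60
python3 - <<'E'
from h import *
im,f=ortho("wrist",0.006,.3,.5,.2,.5,2000)
g=cv2.cvtColor(im,cv2.COLOR_BGR2HSV); m=((g[...,2]>140)&(g[...,1]<60))
for y in(.31,.33,.35,.37,.4,.44):
    r=m[:,int((.5-y)*2000)]; d=np.flatnonzero(np.diff(r.astype(int)))
    print(y,[float(round(.5-k/2000,3)) for k in d])
E
```

```text
clock: 29.5
position: [0.5063, 0.2524, 0.1717]
tool_rot: [-3.141, 0.001, 0.84]
force: [0.8, 0.6, 0.0]
grip_width: 0.0431
finger_force: 0.0
clock: 30.0
position: [0.3902, 0.3671, 0.0714]
tool_rot: [-3.141, -0.002, 1.488]
force: [1.8, -0.8, 0.4]
grip_width: 0.0427
finger_force: 0.0
clock: 30.5
position: [0.3932, 0.3651, 0.0535]
tool_rot: [3.14, -0.001, 1.48]
force: [0.2, -0.8, -0.1]
grip_width: 0.0428
finger_force: 0.0
0.31 [0.458, 0.403, 0.376]
0.33 [0.45, 0.397, 0.386]
0.35 [0.45, 0.398, 0.389]
0.37 [0.448, 0.4, 0.39]
0.4 [0.449, 0.406, 0.39]
0.44 [0.452, 0.412, 0.391]
```

```bash
python3 -m crank '{"travel":[[0,0,-2],[0,0,-4],[0,0,-5],[0,0,-5],[0,0,-5]],"turn":[[0,0,0],[0,0,0],[0,0,0],[0,0,0],[0,0,0]],"gripper":[0.5,0.5,0.5,0.5,0.6]}' 60
python3 -m crank '{"travel":[[0,0,0],[0,0,0],[0,0,0],[0,0,0],[0,0,0]],"turn":[[0,0,0],[0,0,0],[0,0,0],[0,0,0],[0,0,0]],"gripper":[0.7,1,1,1,1]}' 60
python3 -m crank '{"travel":[[0,0,1],[0,0,4],[0,0,8],[0,0,12],[0,0,15]],"turn":[[0,0,0],[0,0,0],[0,0,0],[0,0,0],[0,0,0]],"gripper":[1,1,1,1,1]}' 60
```

```text
clock: 31.05
position: [0.3926, 0.3652, 0.0029]
tool_rot: [3.141, -0.0, 1.481]
force: [1.1, -0.5, -0.6]
grip_width: 0.0341
finger_force: 0.0
clock: 31.55
position: [0.3928, 0.3652, 0.0032]
tool_rot: [3.141, -0.001, 1.481]
force: [-1.1, -1.6, 10.5]
grip_width: 0.009
finger_force: 59.0
clock: 32.05
position: [0.3925, 0.3652, 0.1555]
tool_rot: [3.14, -0.001, 1.481]
force: [-0.5, -0.2, 0.5]
grip_width: 0.009
finger_force: 59.0
```

```bash
python3 -m crank '{"travel":[[1,-1,0],[3,-2.5,0],[5,-4,0],[7,-6,0],[9,-7.5,0]],"turn":[[0,0,6],[0,0,12],[0,0,18],[0,0,25],[0,0,32]],"gripper":[1,1,1,1,1]}' 60
python3 -m crank '{"travel":[[2,-1.5,0],[4,-3,0],[6,-4.5,0],[8,-6,0],[9,-7.5,0]],"turn":[[0,0,6],[0,0,12],[0,0,18],[0,0,25],[0,0,32]],"gripper":[1,1,1,1,1]}' 60
python3 -m crank '{"travel":[[2,-1.5,0],[4,-3,0],[6,-4.5,0],[7.3,-5.7,-2],[7.5,-5.7,-5]],"turn":[[0,0,6],[0,0,12],[0,0,18],[0,0,24],[0,0,30]],"gripper":[1,1,1,1,1]}' 60
python3 -m crank '{"travel":[[0,0,0],[0,0,0],[0,0,0],[0,0,0],[0,0,0]],"turn":[[0,0,0],[0,0,0],[0,0,0],[0,0,0],[0,0,0]],"gripper":[1,1,1,1,1]}' 60
```

```text
clock: 32.55
position: [0.4832, 0.2886, 0.1532]
tool_rot: [3.141, 0.001, 2.044]
force: [-0.3, 0.6, -0.7]
grip_width: 0.0093
finger_force: 59.0
clock: 33.05
position: [0.5738, 0.2138, 0.153]
tool_rot: [3.141, 0.001, 2.602]
force: [-0.3, -1.0, -0.1]
grip_width: 0.0091
finger_force: 59.0
clock: 33.55
position: [0.65, 0.1554, 0.1036]
tool_rot: [-3.141, 0.003, 3.122]
force: [0.3, -0.2, -1.6]
grip_width: 0.0088
finger_force: 59.0
clock: 34.05
position: [0.6477, 0.1583, 0.1034]
tool_rot: [3.142, 0.001, 3.121]
force: [0.6, -0.2, 0.3]
grip_width: 0.0088
finger_force: 59.0
```

```bash
python3 -m crank '{"travel":[[0,0,-2],[0,0,-5],[0,0,-7],[0,0,-8.6],[0,0,-8.6]],"turn":[[0,0,0],[0,0,0],[0,0,0],[0,0,0],[0,0,0]],"gripper":[1,1,1,1,1]}' 60
python3 -m crank '{"travel":[[0,0,0],[0,0,0],[0,0,0],[0,0,0],[0,0,3]],"turn":[[0,0,0],[0,0,0],[0,0,0],[0,0,0],[0,0,0]],"gripper":[0.83,0.83,0.83,0.83,0.83]}' 60
python3 -m crank '{"travel":[[0,0,3],[0,0,7],[0,0,12],[-3,-1,15],[-7,-3,17]],"turn":[[0,0,0],[0,0,0],[0,0,0],[0,0,-6],[0,0,-12]],"gripper":[0.83,0.83,0.83,0.83,0.83]}' 60
python3 -m crank '{"travel":[[-3,-3,0],[-6,-6,0],[-10,-9,0],[-13,-12,0],[-15,-15,0]],"turn":[[0,0,-8],[0,0,-16],[0,0,-24],[0,0,-32],[0,0,-40]],"gripper":[0.83,0.83,0.83,0.83,0.83]}' 60
python3 - <<'E'
from h import *
im,_=ortho("top",0.012,.49,.80,-.22,.24,1300)
b=bot.grab_frame("scene")["pixels"][90:290,150:350,::-1]
w=bot.grab_frame("wrist")["pixels"][:,:,::-1]
a=cv2.resize(im,(598,403))
cv2.imwrite("pics/end.png",np.vstack([np.hstack([a,np.zeros((403,202,3),np.uint8)]),np.hstack([cv2.resize(b,(197,197)),cv2.resize(w,(263,197)),np.zeros((197,340,3),np.uint8)])]))
E
```

```text
clock: 34.55
position: [0.6463, 0.1578, 0.0141]
tool_rot: [-3.141, -0.003, 3.122]
force: [-0.1, 0.1, 0.6]
grip_width: 0.009
finger_force: 59.0
clock: 35.05
position: [0.6458, 0.1572, 0.0439]
tool_rot: [-3.14, -0.004, 3.122]
force: [-0.6, 0.3, 0.6]
grip_width: 0.0145
finger_force: 0.0
clock: 35.55
position: [0.5774, 0.1295, 0.2186]
tool_rot: [3.139, 0.002, 2.909]
force: [0.3, -0.0, 0.7]
grip_width: 0.0145
finger_force: 0.0
clock: 36.05
position: [0.4254, -0.0232, 0.2167]
tool_rot: [-3.141, 0.001, 2.208]
force: [0.6, -0.9, -0.6]
grip_width: 0.0142
finger_force: 0.0
```

View pics/end.png

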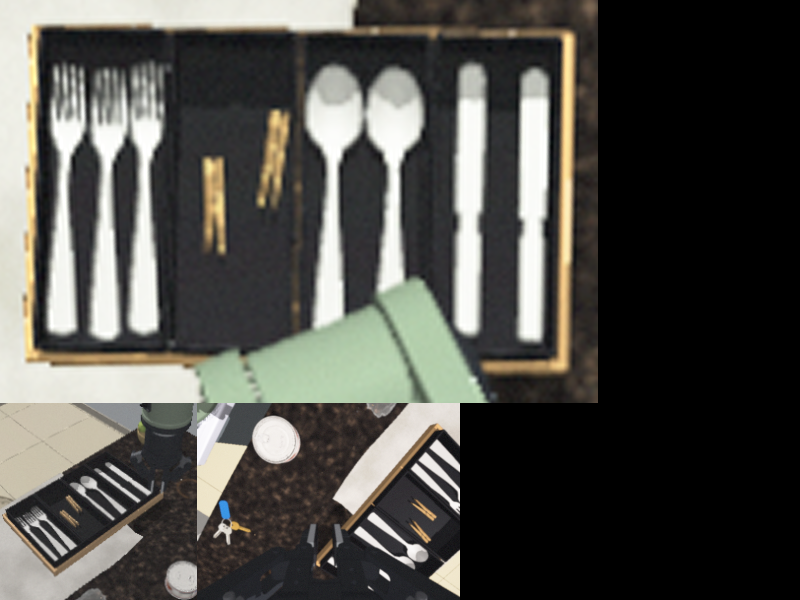

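The final view shows everything sorted. Three forks lie side by side (px 65–150), two pegs at (215,205) and (272,160), two spoons (335 and 395) and two knives (470 and 533), all heads at the far end. The gripper is clear, so I'm handing in.

```bash
python3 -c "
from workcell import bot
print(bot.job_done())"
```

```text
the job is handed in; nothing more can be done
None
```

The job is handed in: both forks, the spoon, the knife and the peg lie in their matching bins, with the cutlery heads at the same end as the pieces already there, finished at about 36 s of the 144 s allowed.

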